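# Line up the dessert jars by height

### The job

Line up the four lidded dessert jars on the tray in order of height, one standing upright in the middle of each round cake card, with the tallest at the end next to the steel bowl and the shortest at the end next to the spice shaker. Do not tip any jar over on the way, leave the bowl and the shaker where they are, and let go of everything.

Things in the scene. Friction and masses are not known exactly. Their poses are not given: they have to be found in the camera images.
- jar_a: the shortest of four lidded dessert jars: an upright cylinder 46 mm in diameter and 48 mm high, lid included (straight sides, brown biscuit layer at the bottom, cream above, plain aluminium lid), standing loose on the worktop. Origin: centre of its underside; z up along its axis.
- jar_b: the second shortest of four lidded dessert jars: an upright cylinder 50 mm in diameter and 66 mm high, lid included (straight sides, brown biscuit layer at the bottom, cream above, plain aluminium lid), standing loose on the worktop. Origin: centre of its underside; z up along its axis.
- jar_c: the second tallest of four lidded dessert jars: an upright cylinder 54 mm in diameter and 84 mm high, lid included (straight sides, brown biscuit layer at the bottom, cream above, plain aluminium lid), standing loose on the worktop. Origin: centre of its underside; z up along its axis.
- jar_d: the tallest of four lidded dessert jars: an upright cylinder 58 mm in diameter and 102 mm high, lid included (straight sides, brown biscuit layer at the bottom, cream above, plain aluminium lid), standing loose on the worktop. Origin: centre of its underside; z up along its axis.
- card1: round brown cardboard cake card, 68 mm across, 4 mm thick, an end card, next to card2; four alike stand in a row, about 90 mm apart, on a cream tray (rim 12 mm high, 80 mm either side of the row). Fixed. Origin: centre of its underside, 5 mm above the worktop (a jar on it stands at 9 mm). z up; y along the row towards card1's end, x across the tray.
- card2: round brown cardboard cake card, 68 mm across, 4 mm thick, between card1 and card3; four alike stand in a row, about 90 mm apart, on a cream tray (rim 12 mm high, 80 mm either side of the row). Fixed. Origin: centre of its underside, 5 mm above the worktop (a jar on it stands at 9 mm). z up; y along the row towards card1's end, x across the tray.
- card3: round brown cardboard cake card, 68 mm across, 4 mm thick, between card2 and card4; four alike stand in a row, about 90 mm apart, on a cream tray (rim 12 mm high, 80 mm either side of the row). Fixed. Origin: centre of its underside, 5 mm above the worktop (a jar on it stands at 9 mm). z up; y along the row towards card1's end, x across the tray.
- card4: round brown cardboard cake card, 68 mm across, 4 mm thick, the other end card, next to card3; four alike stand in a row, about 90 mm apart, on a cream tray (rim 12 mm high, 80 mm either side of the row). Fixed. Origin: centre of its underside, 5 mm above the worktop (a jar on it stands at 9 mm). z up; y along the row towards card1's end, x across the tray.
- bowl: small empty round mixing bowl of plain steel, 120 mm across the rim, 65 mm high, loose, standing on the worktop just beyond one end of the tray, about 135 mm from the nearest card's centre. Origin: centre of its underside, z up. It marks the tall end of the row and stays where it is.
- shaker: dark brown spice shaker with a black cap, 42 mm in diameter, 85 mm high, loose, standing on the worktop just beyond the other end of the tray, about 135 mm from the nearest card's centre. Origin: centre of its underside, z up. It marks the short end of the row and stays where it is.
Things that resemble listed ones, but are neither listed nor needed, are in the scene too. Leave any blue or green look-alike of the jar_d alone.

How it is judged (in metres and radians):
At the end, for the whole second after the job is handed in: Each jar stands upright (within 0.1 rad), released and at rest, on its own card, its axis within 12 mm of the card's centre: from the card nearest the bowl to the card nearest the shaker the jars go from tallest to shortest. The bowl and the shaker are within 20 mm of where they started (((horizontal distance between bowl and card1 below 0.2 m and horizontal distance between jar_d and card1 below 0.012 m and horizontal distance between jar_c and card2 below 0.012 m and horizontal distance between jar_b and card3 below 0.012 m and horizontal distance between jar_a and card4 below 0.012 m) or (horizontal distance between bowl and card4 below 0.2 m and horizontal distance between jar_d and card4 below 0.012 m and horizontal distance between jar_c and card3 below 0.012 m and horizontal distance between jar_b and card2 below 0.012 m and horizontal distance between jar_a and card1 below 0.012 m)) and height (world z) of jar_a between 0.005 and 0.013 m and angle between each of jar_a, jar_b, jar_c, jar_d's own z axis and vertical below 0.1 rad and linear speed of each of jar_a, jar_b, jar_c, jar_d below 0.02 m/s and contact force between each of jar_a, jar_b, jar_c, jar_d and the fingers below 0.1 N and height (world z) of jar_b between 0.005 and 0.013 m and height (world z) of jar_c between 0.005 and 0.013 m and height (world z) of jar_d between 0.005 and 0.013 m and distance of each of bowl, shaker from where it was at the start of the episode below 0.02 m); the robot touches nothing.
It fails at once if a jar is tipped over (leans more than 0.7 rad) (angle between any of jar_a, jar_b, jar_c, jar_d's own z axis and vertical above 0.7 rad).
It fails at once if the bowl or the shaker is shifted by more than 20 mm (distance of any of bowl, shaker from where it was at the start of the episode above 0.02 m).
It also fails if it takes over 93 s, if anything falls off the work surface, if the arm or the gripper's body presses on something with over 40 N, if the wrist force passes 120 N, or if a joint passes its speed limit or range.

### The arm

A 6-joint arm with a two-finger parallel gripper is mounted at the origin on the work surface. World frame = base frame: x ahead of the robot, y to its left, z up, the work surface at z = 0. Lengths are in m, angles in degrees, forces in N, time in s.
With the tool pointing down it reaches from about 0.25 to 0.725 m from the base axis. Payload 9.7 kg.
Tool frame: the origin (TCP) lies midway between the tips of the shut fingers; the grasp point (between the pads) lies 19 mm behind it; z points along the fingers, y is the line along which they close (so a half turn about z gives the same grasp; the last joint's range is limited). The gripper opens to 85 mm and grips with 20 to 120 N. Pads are 22 mm wide; open, the fingers measure 114 mm over their backs; the gripper's body (76 mm by 85 mm) begins 54 mm behind the grasp point. The pads swing forward as they close: fully open they stand 13 mm farther back than shut.
Start: joints at [64.229, 4.979, 10.078, 95.1, 0, 90], TCP at [0.239, 0.495, 0.231] pointing down, gripper open.
Joint ranges: [-179.16, 179.16], [-48.56, 103.87], [-65.8, 70.77], [-126.05, 130.52], [-82.76, 87.17], [-180, 180]. Speed limits (degrees/s): [127.2, 127.2, 147.25, 180, 180, 180].

### API

Orientations are given as [roll, pitch, yaw] about the fixed x, y, z axes, in that order (R = Rz(yaw) Ry(pitch) Rx(roll)).
In Python, from workcell import * gives the robot as it stands.
- The arm moves only by the tool servo_tool, never from a script. Its argument "moves" is a list of rows, each a list of 4 numbers: the shift along the world's x, y, z in cm, then the turn about the world's z in rad. A call has 1 to 20 rows; each row is the pose to reach, as a shift and turn from the pose commanded when the call began; what a row does not reach only later rows make up. A row lasts 1/12 s, in which the tool goes at most 41.7 mm and 7.16 degrees, less where a joint would pass 70% of its speed; a pose out of reach is approached as far as the arm can. A call with a gripper value outside its range is refused whole. "claw" is the closure, from 0 (fully open) to 1 (shut), set as the call begins (left out, the last holds). The fingers move at their own pace and stop on an object; "force" is the grip in N (left out, the last holds). Time passes only in rows, so rows that repeat a pose let the fingers close. It gives the time, the measured TCP pose, the force, the opening and the grip force at its end, in the units of the state.
- get_obs(): the state, without advancing time (a new reading comes with each control period).
- camera(name): name is "scene" or "top"; returns the picture (384x512x3 uint8, red, green, blue); there is no depth.
- get_calibration(name): a dict with "fx", "fy", "cx", "cy" (pixels), "rvec" (rotation vector, rad) and "tvec" (3), from world to camera coordinates, as OpenCV has them. Camera axes: x right, y down, z forward; pixel columns grow to the right and rows downward; lengths in m; the calibration is good to about 2 mm. A picture is of the moment at which its call begins. get_calibration takes no time and is no camera call.
- job_done(): hands the job in; it is judged then, once.
The state is a dict: "time": time; "q": joint angles; "qd": joint speeds; "joint_efforts": joint torques, N m; "ee_pos": TCP position; "tcp_rot": TCP orientation; "wrist_force": force on the tool from outside, world axes, zero at the start; "torque": the same for the moment, N m; "opening": finger opening in m; "grasp_force": force on a finger pad.
Only numpy, scipy, OpenCV 4.12 (cv2) and the standard library are available. Lean on these libraries where they do the work, as an engineer would, in place of code of your own. Each camera call takes 0.05 s, during which the arm holds its last target. There are 200 camera calls.

## Working session

There is one attempt and no reset: what is moved stays moved. The work goes in short steps, Python scripts to look and compute and a tool call to move; the robot and the scene stay as the last step left them, time stands still between calls to the robot, and variables do not carry over. Pictures are saved under pics/ and viewed, at most 14 in all, crops included, and the job is handed in when it is done.

Besides the shell and the picture viewer there is one more tool, called in YAML: its name, and indented under it one key for each argument. servo_tool: Moves the arm, as the interface text tells. Its arguments: {"type":"object","properties":{"moves":{"type":"array","items":{"type":"array","items":{"type":"number"}}},"claw":{"type":"number"},"force":{"type":"number"}},"required":["moves"]}

```bash
mkdir -p pics
python3 - <<'E'
from workcell import *
import cv2
for n in("top","scene"):
    cv2.imwrite(f"pics/{n}0.png",cv2.resize(camera(n)[:,:,::-1],(800,600),interpolation=cv2.INTER_CUBIC)); print(get_calibration(n))
print(get_obs())
E
```

```text
{'fx': 369.94355878459294, 'fy': 369.94355878459294, 'cx': 252.09090830619985, 'cy': 186.79231473025357, 'rvec': array([ 2.12929163, -2.14049302,  0.19835142]), 'tvec': array([0.00667776, 0.50383217, 0.74204743])}
{'fx': 376.969448379344, 'fy': 376.969448379344, 'cx': 255.09337685645843, 'cy': 192.7104429866712, 'rvec': array([ 2.0177313 ,  1.77534273, -0.48259284]), 'tvec': array([-0.07642782, -0.41327023,  1.07296598])}
{'time': 0.1, 'q': array([6.42282077e+01, 5.00688261e+00, 1.00401058e+01, 9.50990911e+01,
       6.53420910e-04, 8.99993717e+01]), 'qd': array([ 0.07084215, -0.01143037,  0.09218371,  0.00238434, -0.05258259,
       -0.02029829]), 'joint_efforts': array([ 3.11765496e-05, -5.21564054e+01,  4.65652871e+01,  1.60848390e-02,
       -3.22609890e-05, -1.41588714e-05]), 'ee_pos': array([0.2390448 , 0.4951173 , 0.23067415]), 'tcp_rot': array([-1.79934132e+02, -6.54142740e-04,  1.54228835e+02]), 'wrist_force': array([-0.04209035,  0.30710355,  1.13322742]), 'torque': array([0.00513067, 0.01638027, 0.04527612]), 'grasp_force': 0.0, 'opening': 0.08544405304617522}
```

View pics/top0.png

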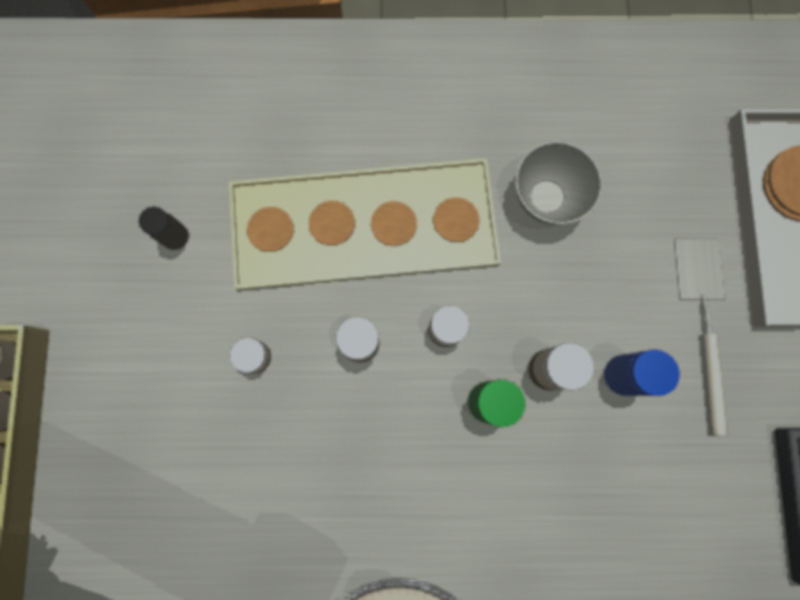

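View pics/scene0.png

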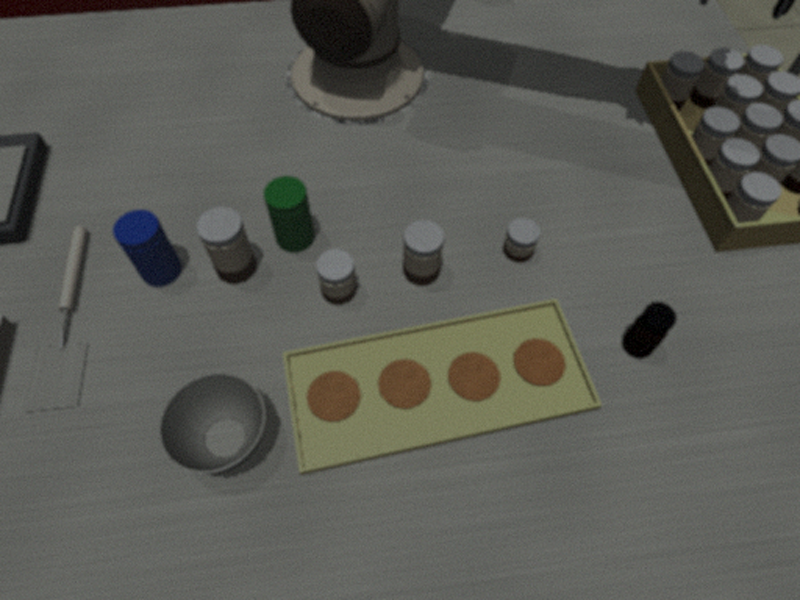

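The top view shows the lids at a (249,356), c (358,339), b (450,326) and d (570,367). The cards are at x = 270, 332, 394 and 456, y ≈ 225. The bowl is on the right at (557,185), the shaker on the left at (163,228), and the green and blue look-alikes are near d. The scene view shows the same layout.

```bash
cat > h.py <<'E'
from workcell import *
import cv2, numpy as np
def ray(n,u,v,z,s=1.5625):
    c=get_calibration(n); R=cv2.Rodrigues(c["rvec"])[0]; t=np.array(c["tvec"]).ravel()
    # resize: pixel centres (u+.5)/s-.5
    p=np.array([((u+.5)/s-.5-c["cx"])/c["fx"],((v+.5)/s-.5-c["cy"])/c["fy"],1])
    o=-R.T@t; d=R.T@p; return (o+d*(z-o[2])/d[2])[:2]
def blob(m,u,v):
    n,l,s,c=cv2.connectedComponentsWithStats(m.astype(np.uint8),connectivity=4)
    i=l[int(v/1.5625),int(u/1.5625)]
    if i==0: return u,v,0,0
    k=(l==i).astype(np.uint8); cs,_=cv2.findContours(k,cv2.RETR_EXTERNAL,cv2.CHAIN_APPROX_NONE)
    (x,y),(a,b),_=cv2.fitEllipse(max(cs,key=len))
    return (x+.5)*1.5625-.5,(y+.5)*1.5625-.5,a+1,b+1
E
python3 - <<'E'
from h import *
P=dict(top=dict(a=(249,356),b=(450,326),c=(358,339),d=(570,367),k1=(270,229),k2=(332,223),k3=(394,224),k4=(456,220)),
 scene=dict(a=(523,231),b=(337,265),c=(424,236),d=(222,224),k1=(540,362),k2=(474,377),k3=(404,384),k4=(333,397)))
H=dict(a=.048,b=.066,c=.084,d=.102)
for n in P:
    im=camera(n).astype(int); mx=im.max(2); sat=mx-im.min(2)
    for k,(u,v) in P[n].items():
        ref=im[int(v/1.5625),int(u/1.5625)]
        m=(abs(im-ref).max(2)<(22 if k[0]!='k' else 30))
        r=blob(m,u,v); z=H.get(k,.009)
        print(n,k,np.round(r,1),"blob",np.round(ray(n,r[0],r[1],z),4),"hand",np.round(ray(n,u,v,z),4),ref)
for n,q in dict(top=[(557,185,.065),(154,219,.085)],scene=[(214,424,.065),(657,316,.085)]).items():
    for u,v,z in q: print(n,ray(n,u,v,z))
print('green',ray("top",500,403,.1),'blue',ray("top",656,373,.1))
E
```

```text
top a [246.3 354.3  20.4  21.6] blob [0.4205 0.2005] hand [0.4182 0.1968] [177 182 184]
top b [450.3 323.6  23.3  23.8] blob [ 0.4578 -0.069 ] hand [ 0.4547 -0.0685] [178 182 184]
top c [356.9 336.9  25.8  26.3] blob [0.4392 0.0522] hand [0.4365 0.0508] [178 182 185]
top d [570.7 365.8  28.4  29.9] blob [ 0.4004 -0.2127] hand [ 0.3989 -0.2117] [176 180 183]
top k1 [269.8 229.1  28.5  29.9] blob [0.6035 0.183 ] hand [0.6036 0.1827] [160 120  78]
top k2 [331.3 222.9  28.4  29.3] blob [0.6124 0.0942] hand [0.6123 0.0932] [161 121  79]
top k3 [393.3 223.4  28.4  28.8] blob [0.6114 0.0042] hand [0.6105 0.0033] [160 121  79]
top k4 [455.6 219.7  28.3  29.4] blob [ 0.6167 -0.0865] hand [ 0.6163 -0.087 ] [161 121  79]
scene a [524.1 229.7  15.5  20.7] blob [0.421  0.1999] hand [0.4231 0.1978] [121 123 125]
scene b [335.3 262.9  20.   25.5] blob [ 0.4577 -0.0682] hand [ 0.4614 -0.0662] [119 122 122]
scene c [399.3 388.5 325.5 511.1] blob [ 0.652  -0.0086] hand [0.4417 0.052 ] [113 116 116]
scene d [218.2 222.6  22.1  30.2] blob [ 0.4008 -0.213 ] hand [ 0.4038 -0.2082] [117 118 119]
scene k1 [538.9 362.2  30.2  34.4] blob [0.6077 0.1818] hand [0.6075 0.1833] [101  71  45]
scene k2 [473.5 376.5  31.4  34.4] blob [0.6167 0.0931] hand [0.6175 0.0935] [102  72  46]
scene k3 [404.3 383.8  32.6  34.4] blob [0.6156 0.0033] hand [0.6158 0.0029] [103  75  53]
scene k4 [333.4 396.3  33.3  35.4] blob [ 0.6212 -0.0876] hand [ 0.622  -0.0881] [106  77  53]
top [ 0.64848762 -0.22007927]
top [0.59544215 0.31897089]
scene [ 0.6604223  -0.22020101]
scene [0.59807554 0.31561233]
green [ 0.3557966  -0.12389258] blue [ 0.39102354 -0.3186133 ]
```

servo_tool:
  moves:
    - [1,-1.5,-0.5,-0.1]
    - [3,-5,-2,-0.2]
    - [5,-8,-3,-0.3]
    - [7,-11,-4,-0.4]
    - [9,-14,-5,-0.5]
    - [11,-17,-6,-0.6]
    - [13,-20,-7,-0.7]
    - [14.5,-23,-8,-0.8]
    - [16,-26,-9,-0.9]
    - [17,-28,-9.5,-1.0]
    - [17.8,-29,-10,-1.08]
    - [18.1,-29.4,-10,-1.12]
    - [18.1,-29.5,-10,-1.121]
    - [18.1,-29.5,-10,-1.121]
    - [18.1,-29.5,-10,-1.121]
  claw: 0
  force: 25

```text
time: 1.45
ee_pos: [0.42, 0.2006, 0.1314]
tcp_rot: [180.0, -0.0, 90.1]
wrist_force: [0.3, -0.4, 0.9]
opening: 0.0854
grasp_force: 0.0
```

servo_tool:
  moves:
    - [0,0,-1]
    - [0,0,-2.5]
    - [0,0,-4.5]
    - [0,0,-6.5]
    - [0,0,-8.5]
    - [0,0,-10]
    - [0,0,-11]
    - [0,0,-11.6]
    - [0,0,-11.9]
    - [0,0,-11.9]

```text
validation failed for argument at $.mo...
```

servo_tool:
  moves:
    - [0,0,0,0]
    - [0,0,0,0]
    - [0,0,0,0]
    - [0,0,0,0]
    - [0,0,0,0]
    - [0,0,0,0]
    - [0,0,0,0]
    - [0,0,0,0]
    - [0,0,0,0]
    - [0,0,0,0]
    - [0,0,0,0]
    - [0,0,0,0]
  claw: 1
  force: 25

```text
time: 2.45
ee_pos: [0.4201, 0.2003, 0.1313]
tcp_rot: [180.0, -0.0, 90.0]
wrist_force: [-0.8, 0.5, 0.3]
opening: 0.0002
grasp_force: 0.0
```

The descent was refused because its rows had only three numbers, so the claw closed in the air. I'll reopen it and go down.

servo_tool:
  moves:
    - [0,0,0,0]
    - [0,0,0,0]
    - [0,0,0,0]
    - [0,0,0,0]
    - [0,0,0,0]
    - [0,0,0,0]
    - [0,0,0,0]
    - [0,0,0,0]
    - [0,0,0,0]
    - [0,0,0,0]
  claw: 0

```text
time: 3.28
ee_pos: [0.4201, 0.2003, 0.1313]
tcp_rot: [-180.0, 0.0, 90.0]
wrist_force: [0.7, 0.7, 0.3]
opening: 0.0855
grasp_force: 0.0
```

servo_tool:
  moves:
    - [0,0,-1,0]
    - [0,0,-2.5,0]
    - [0,0,-4.5,0]
    - [0,0,-6.5,0]
    - [0,0,-8.5,0]
    - [0,0,-10,0]
    - [0,0,-11,0]
    - [0,0,-11.6,0]
    - [0,0,-11.9,0]
    - [0,0,-11.9,0]
    - [0,0,-11.9,0]

```text
time: 4.2
ee_pos: [0.4205, 0.2005, 0.0129]
tcp_rot: [180.0, -0.0, 90.0]
wrist_force: [-0.2, -0.1, 0.1]
opening: 0.0856
grasp_force: 0.0
```

servo_tool:
  moves:
    - [0,0,0,0]
    - [0,0,0,0]
    - [0,0,0,0]
    - [0,0,0,0]
    - [0,0,0,0]
    - [0,0,0,0]
    - [0,0,0,0]
    - [0,0,0,0]
    - [0,0,0,0]
    - [0,0,0,0]
    - [0,0,0,0]
    - [0,0,0,0]
  claw: 1
  force: 25

```text
time: 5.2
ee_pos: [0.4205, 0.2004, 0.0129]
tcp_rot: [180.0, -0.0, 90.0]
wrist_force: [-0.7, -0.9, 6.1]
opening: 0.0453
grasp_force: 25.5
```

servo_tool:
  moves:
    - [0,0,0.5,0]
    - [0,0,1.5,0]
    - [0,0,3,0]
    - [0.5,0,4.2,0]
    - [1.5,0,5,0]
    - [3,-0.3,5,0]
    - [5,-0.5,5,0]
    - [7,-0.7,5,0]
    - [9,-0.9,5,0]
    - [11,-1.1,5,0]
    - [13,-1.3,5,0]
    - [15,-1.5,5,0]
    - [16.5,-1.6,5,0]
    - [17.5,-1.7,5,0]
    - [18.2,-1.8,5,0]
    - [18.5,-1.8,4.8,0]
    - [18.5,-1.8,4,0]
    - [18.5,-1.8,3,0]
    - [18.5,-1.8,2.5,0]
    - [18.5,-1.8,2.5,0]

```text
time: 6.87
ee_pos: [0.6035, 0.1821, 0.0351]
tcp_rot: [-179.8, 0.1, 90.0]
wrist_force: [-0.1, 0.4, -1.4]
opening: 0.0457
grasp_force: 25.9
```

servo_tool:
  moves:
    - [0,0,-0.4,0]
    - [0,0,-0.8,0]
    - [0,0,-1.1,0]
    - [0,0,-1.3,0]
    - [0,0,-1.4,0]
    - [0,0,-1.5,0]
    - [0,0,-1.5,0]
    - [0,0,-1.5,0]

```text
time: 7.53
ee_pos: [0.6052, 0.1823, 0.0224]
tcp_rot: [180.0, -0.0, 90.0]
wrist_force: [-0.1, -0.3, -1.5]
opening: 0.0455
grasp_force: 25.9
```

servo_tool:
  moves:
    - [0,0,-0.05,0]
    - [0,0,-0.1,0]
    - [0,0,-0.1,0]

```text
time: 7.78
ee_pos: [0.6053, 0.1823, 0.0219]
tcp_rot: [180.0, -0.0, 90.0]
wrist_force: [-2.3, -0.5, 3.3]
opening: 0.0453
grasp_force: 26.3
```

servo_tool:
  moves:
    - [0,0,0,0]
    - [0,0,0,0]
    - [0,0,0,0]
    - [0,0,0,0]
    - [0,0,0,0]
    - [0,0,0,0]
    - [0,0,0,0]
    - [0,0,0,0]
  claw: 0

```text
time: 8.45
ee_pos: [0.6051, 0.1823, 0.0213]
tcp_rot: [-180.0, 0.0, 90.0]
wrist_force: [-0.1, 0.2, 0.9]
opening: 0.0854
grasp_force: 0.0
```

servo_tool:
  moves:
    - [0,0,0.5,0]
    - [0,0,1.5,0]
    - [0,0,3,0]
    - [0,0,5,0]
    - [0,0,7,0]
    - [0,0,9,0]
    - [0,0,10.5,0]
    - [0,0,11,0]

```text
time: 9.12
ee_pos: [0.6062, 0.1826, 0.1353]
tcp_rot: [179.7, -0.1, 90.0]
wrist_force: [-0.2, 0.7, 0.3]
opening: 0.0852
grasp_force: 0.0
```

servo_tool:
  moves:
    - [-0.5,-0.4,0,0]
    - [-2,-1.5,0,0]
    - [-4,-3.1,0,0]
    - [-6.5,-5.1,0,0]
    - [-9,-7,0,0]
    - [-11.5,-9,0,0]
    - [-13.5,-10.6,0,0]
    - [-15.2,-12,0,0]
    - [-16.2,-12.7,0,0]
    - [-16.6,-13,0,0]
    - [-16.6,-13,0,0]
    - [-16.6,-13,-1,0]
    - [-16.6,-13,-2.5,0]
    - [-16.6,-13,-4.5,0]
    - [-16.6,-13,-6.5,0]
    - [-16.6,-13,-8.2,0]
    - [-16.6,-13,-9.3,0]
    - [-16.6,-13,-9.9,0]
    - [-16.6,-13,-10.1,0]
    - [-16.6,-13,-10.1,0]

```text
time: 10.78
ee_pos: [0.4392, 0.0525, 0.0301]
tcp_rot: [-180.0, 0.0, 90.0]
wrist_force: [0.0, 0.2, -0.2]
opening: 0.0852
grasp_force: 0.0
```

servo_tool:
  moves:
    - [0,0,0,0]
    - [0,0,0,0]
    - [0,0,0,0]
    - [0,0,0,0]
    - [0,0,0,0]
    - [0,0,0,0]
    - [0,0,0,0]
    - [0,0,0,0]
    - [0,0,0,0]
    - [0,0,0,0]
    - [0,0,0,0]
  claw: 1

```text
time: 11.7
ee_pos: [0.4397, 0.0524, 0.0312]
tcp_rot: [179.9, -0.0, 90.0]
wrist_force: [-0.9, -0.2, 6.0]
opening: 0.0534
grasp_force: 26.3
```

servo_tool:
  moves:
    - [0,0,0.5,0]
    - [0,0,1.5,0]
    - [0,0,3,0]
    - [0.5,-0.2,4.2,0]
    - [1.5,-0.5,5,0]
    - [3,-0.9,5,0]
    - [5,-1.4,5,0]
    - [7,-2,5,0]
    - [9,-2.5,5,0]
    - [11,-3.1,5,0]
    - [13,-3.7,5,0]
    - [14.5,-4.1,5,0]
    - [16,-4.5,5,0]
    - [17,-4.8,5,0]
    - [17.4,-4.9,5,0]
    - [17.4,-4.9,4.8,0]
    - [17.4,-4.9,4,0]
    - [17.4,-4.9,3,0]
    - [17.4,-4.9,2.5,0]
    - [17.4,-4.9,2.5,0]

```text
time: 13.37
ee_pos: [0.6116, 0.0035, 0.0532]
tcp_rot: [-179.8, 0.0, 90.0]
wrist_force: [-0.2, 0.1, -3.2]
opening: 0.0532
grasp_force: 27.2
```

servo_tool:
  moves:
    - [0,0,-0.4,0]
    - [0,0,-0.8,0]
    - [0,0,-1.1,0]
    - [0,0,-1.3,0]
    - [0,0,-1.4,0]
    - [0,0,-1.5,0]
    - [0,0,-1.6,0]
    - [0,0,-1.6,0]
    - [0,0,-1.6,0]

```text
time: 14.12
ee_pos: [0.6132, 0.0033, 0.0403]
tcp_rot: [180.0, 0.0, 90.0]
wrist_force: [-4.1, 0.5, 6.1]
opening: 0.0537
grasp_force: 27.6
```

servo_tool:
  moves:
    - [0,0,0,0]
    - [0,0,0,0]
    - [0,0,0,0]
    - [0,0,0,0]
    - [0,0,0,0]
    - [0,0,0,0]
    - [0,0,0,0]
    - [0,0,0,0]
  claw: 0

```text
time: 14.78
ee_pos: [0.6131, 0.0033, 0.0392]
tcp_rot: [-180.0, 0.0, 90.0]
wrist_force: [-0.3, 0.4, 0.0]
opening: 0.0854
grasp_force: 0.0
```

servo_tool:
  moves:
    - [0,0,0.5,0]
    - [0,0,1.5,0]
    - [0,0,3,0]
    - [0,0,5,0]
    - [0,0,7,0]
    - [0,0,8.5,0]
    - [0,0,9.5,0]
    - [0,0,10,0]
    - [0,0,10,0]

```text
time: 15.53
ee_pos: [0.6137, 0.0033, 0.1407]
tcp_rot: [179.9, -0.0, 90.0]
wrist_force: [-0.8, 1.1, 0.2]
opening: 0.0855
grasp_force: 0.0
```

servo_tool:
  moves:
    - [-0.5,-0.2,0,0]
    - [-2,-0.9,0,0]
    - [-4,-1.9,0,0]
    - [-6.5,-3,0,0]
    - [-9,-4.2,0,0]
    - [-11.5,-5.3,0,0]
    - [-13.5,-6.3,0,0]
    - [-15,-7,0,0]
    - [-15.5,-7.2,0,0]
    - [-15.5,-7.2,0,0]
    - [-15.5,-7.2,-1,0]
    - [-15.5,-7.2,-2.5,0]
    - [-15.5,-7.2,-4.5,0]
    - [-15.5,-7.2,-6.5,0]
    - [-15.5,-7.2,-8.5,0]
    - [-15.5,-7.2,-10,0]
    - [-15.5,-7.2,-11,0]
    - [-15.5,-7.2,-11.6,0]
    - [-15.5,-7.2,-11.9,0]
    - [-15.5,-7.2,-11.9,0]

```text
time: 17.2
ee_pos: [0.4582, -0.0685, 0.0199]
tcp_rot: [-180.0, -0.0, 90.0]
wrist_force: [-0.0, -0.5, -0.0]
opening: 0.0855
grasp_force: 0.0
```

servo_tool:
  moves:
    - [0,0,0,0]
    - [0,0,0,0]
    - [0,0,0,0]
    - [0,0,0,0]
    - [0,0,0,0]
    - [0,0,0,0]
    - [0,0,0,0]
    - [0,0,0,0]
    - [0,0,0,0]
    - [0,0,0,0]
    - [0,0,0,0]
  claw: 1

```text
time: 18.12
ee_pos: [0.4587, -0.0688, 0.0212]
tcp_rot: [179.9, 0.0, 90.0]
wrist_force: [-0.5, 0.4, 6.1]
opening: 0.0496
grasp_force: 25.8
```

servo_tool:
  moves:
    - [0,0,0.5,0]
    - [0,0,1.5,0]
    - [0,0.3,3,0]
    - [0,1,4.2,0]
    - [0,2.5,5,0]
    - [0,4.5,5,0]
    - [0,6.5,5,0]
    - [0,8.5,5,0]
    - [0,10.5,5,0]
    - [0.5,12.5,5,0]
    - [1.5,14.2,5,0]
    - [3,15.5,5,0]
    - [5,16.2,5,0]
    - [7,16.2,5,0]
    - [9,16.2,5,0]
    - [11,16.2,5,0]
    - [13,16.2,5,0]
    - [14.5,16.2,5,0]
    - [15.3,16.2,5,0]
    - [15.6,16.2,5,0]

```text
time: 19.78
ee_pos: [0.6149, 0.0936, 0.0704]
tcp_rot: [-180.0, -0.0, 90.0]
wrist_force: [-0.1, -0.7, -1.5]
opening: 0.0495
grasp_force: 26.4
```

servo_tool:
  moves:
    - [0,0,0,0]
    - [0,0,-0.5,0]
    - [0,0,-1.5,0]
    - [0,0,-2.5,0]
    - [0,0,-3.2,0]
    - [0,0,-3.6,0]
    - [0,0,-3.8,0]
    - [0,0,-3.9,0]
    - [0,0,-4,0]
    - [0,0,-4.1,0]
    - [0,0,-4.1,0]
    - [0,0,-4.1,0]

```text
time: 20.78
ee_pos: [0.6143, 0.0933, 0.0302]
tcp_rot: [180.0, -0.0, 90.0]
wrist_force: [-3.4, 0.5, 4.9]
opening: 0.0496
grasp_force: 26.6
```

servo_tool:
  moves:
    - [0,0,0,0]
    - [0,0,0,0]
    - [0,0,0,0]
    - [0,0,0,0]
    - [0,0,0,0]
    - [0,0,0,0]
    - [0,0,0,0]
    - [0,0,0,0]
  claw: 0

```text
time: 21.45
ee_pos: [0.6141, 0.0933, 0.0293]
tcp_rot: [-180.0, 0.0, 90.0]
wrist_force: [0.2, 0.6, -0.7]
opening: 0.0856
grasp_force: 0.0
```

servo_tool:
  moves:
    - [0,0,0.5,0]
    - [0,0,1.5,0]
    - [0,0,3,0]
    - [0,0,5,0]
    - [0,0,7,0]
    - [0,0,9,0]
    - [0,0,11,0]
    - [0,0,12,0]
    - [0,0,12,0]

```text
time: 22.2
ee_pos: [0.6153, 0.0935, 0.1527]
tcp_rot: [179.7, -0.0, 90.0]
wrist_force: [0.8, 0.0, -0.5]
opening: 0.0854
grasp_force: 0.0
```

servo_tool:
  moves:
    - [-0.5,-0.7,0,0]
    - [-1.8,-2.5,0,0]
    - [-3.5,-5,0,0]
    - [-5.2,-7.5,0,0]
    - [-7,-10,0,0]
    - [-8.7,-12.5,0,0]
    - [-10.5,-15,0,0]
    - [-12.2,-17.5,0,0]
    - [-14,-20,0,0]
    - [-15.7,-22.5,0,0]
    - [-17.5,-25,0,0]
    - [-19,-27.3,0,0]
    - [-20.3,-29.2,0,0]
    - [-21,-30.2,0,0]
    - [-21.3,-30.6,0,0]
    - [-21.3,-30.6,0,0]
    - [-21.3,-30.6,0,0]

```text
time: 23.62
ee_pos: [0.4008, -0.2124, 0.1485]
tcp_rot: [-180.0, -0.0, 90.0]
wrist_force: [0.1, -0.1, 0.1]
opening: 0.0854
grasp_force: 0.0
```

servo_tool:
  moves:
    - [0,0,-1,0]
    - [0,0,-2.5,0]
    - [0,0,-4.5,0]
    - [0,0,-6.5,0]
    - [0,0,-8.2,0]
    - [0,0,-9.5,0]
    - [0,0,-10.1,0]
    - [0,0,-10.4,0]
    - [0,0,-10.4,0]
    - [0,0,-10.4,0]

```text
time: 24.45
ee_pos: [0.4015, -0.2126, 0.0457]
tcp_rot: [180.0, 0.0, 90.0]
wrist_force: [-0.4, 0.9, 0.1]
opening: 0.0855
grasp_force: 0.0
```

servo_tool:
  moves:
    - [0,0,0,0]
    - [0,0,0,0]
    - [0,0,0,0]
    - [0,0,0,0]
    - [0,0,0,0]
    - [0,0,0,0]
    - [0,0,0,0]
    - [0,0,0,0]
    - [0,0,0,0]
    - [0,0,0,0]
    - [0,0,0,0]
  claw: 1
  force: 30

```text
time: 25.37
ee_pos: [0.4013, -0.2129, 0.0462]
tcp_rot: [180.0, 0.0, 90.0]
wrist_force: [-2.7, 0.7, 6.3]
opening: 0.0576
grasp_force: 27.5
```

servo_tool:
  moves:
    - [0,0,0.5,0]
    - [0,0,1.5,0]
    - [0,0,3,0]
    - [0.4,0.2,4.2,0]
    - [1.4,0.8,5,0]
    - [3,1.7,5,0]
    - [4.8,2.8,5,0]
    - [6.6,3.8,5,0]
    - [8.4,4.9,5,0]
    - [10.2,5.9,5,0]
    - [12,6.9,5,0]
    - [13.8,8,5,0]
    - [15.6,9,5,0]
    - [17.4,10.1,5,0]
    - [19,11,5,0]
    - [20.4,11.8,5,0]
    - [21.4,12.4,5,0]
    - [21.8,12.6,5,0]
    - [21.8,12.6,5,0]
    - [21.8,12.6,5,0]

```text
time: 27.03
ee_pos: [0.6188, -0.0869, 0.0953]
tcp_rot: [-180.0, 0.0, 90.0]
wrist_force: [0.4, -0.0, -3.2]
opening: 0.0578
grasp_force: 28.9
```

servo_tool:
  moves:
    - [0,0,-0.5,0]
    - [0,0,-1.5,0]
    - [0,0,-2.5,0]
    - [0,0,-3.2,0]
    - [0,0,-3.6,0]
    - [0,0,-3.8,0]
    - [0,0,-3.9,0]
    - [0,0,-4,0]
    - [0,0,-4.1,0]
    - [0,0,-4.1,0]
    - [0,0,-4.1,0]

```text
time: 27.95
ee_pos: [0.6193, -0.0867, 0.0552]
tcp_rot: [180.0, 0.0, 90.0]
wrist_force: [-3.8, -0.0, 5.0]
opening: 0.0574
grasp_force: 29.2
```

servo_tool:
  moves:
    - [0,0,0,0]
    - [0,0,0,0]
    - [0,0,0,0]
    - [0,0,0,0]
    - [0,0,0,0]
    - [0,0,0,0]
    - [0,0,0,0]
    - [0,0,0,0]
  claw: 0

```text
time: 28.62
ee_pos: [0.6191, -0.0867, 0.0543]
tcp_rot: [-180.0, 0.0, 90.0]
wrist_force: [-0.3, 0.4, -0.1]
opening: 0.0852
grasp_force: 0.0
```

servo_tool:
  moves:
    - [0,0,0.5,0]
    - [0,0,1.5,0]
    - [0,0,3,0]
    - [0,0,5,0]
    - [0,0,7,0]
    - [0,0,9,0]
    - [0,0,10,0]
    - [0,0,10,0]
    - [-4,0,10,0]
    - [-8,0,10,0]
    - [-12,0,10,0]
    - [-16,0,10,0]
    - [-20,0,10,0]
    - [-24,0,10,0]
    - [-27,0,10,0]
    - [-27,0,10,0]
    - [-27,0,10,0]

```text
time: 30.03
ee_pos: [0.3483, -0.0868, 0.1541]
tcp_rot: [179.9, 0.0, 90.0]
wrist_force: [0.7, -0.1, 0.1]
opening: 0.0853
grasp_force: 0.0
```

Run:
```python
from h import *
for n in("top","scene"):
    cv2.imwrite(f"pics/{n}1.png",cv2.resize(camera(n)[:,:,::-1],(800,600),interpolation=cv2.INTER_CUBIC))
```

```text
(no output)
```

View pics/top1.png

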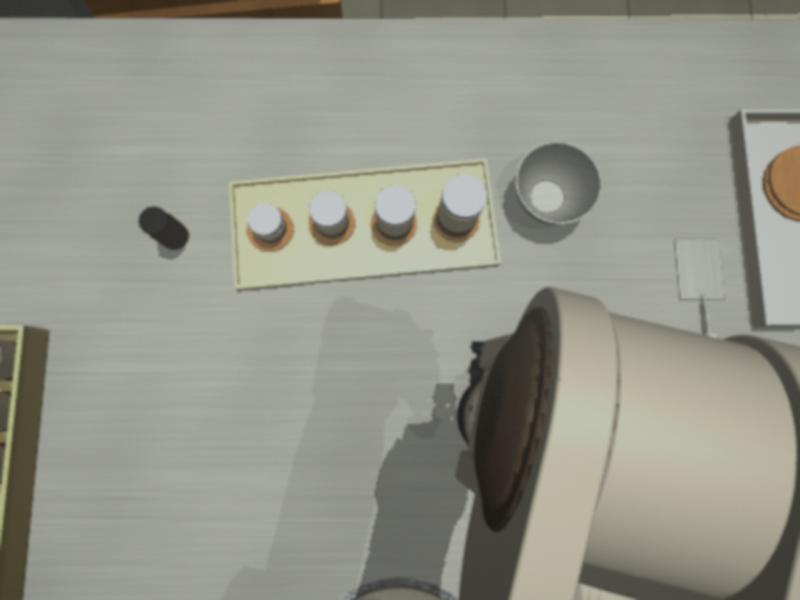

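View pics/scene1.png

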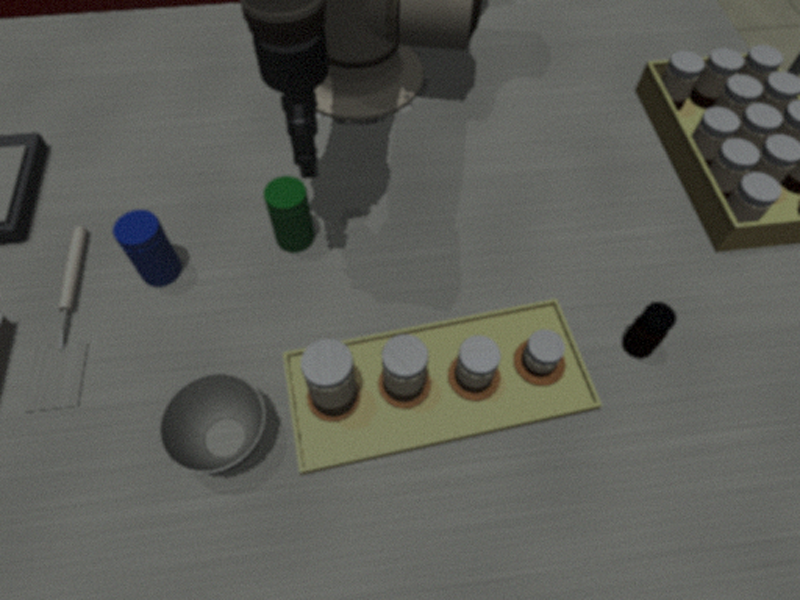

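All four jars stand on their cards in the right order, at top-view lids (267,221), (329,212), (395,206) and (463,196). Green, blue, bowl and shaker are unmoved. Next I check how well the jars are centred, one camera at a time.

Run:
```python
from h import *
K=dict(top=[(.6035,.183),(.6124,.0942),(.6114,.0042),(.6167,-.0865)],scene=[(.6077,.1818),(.6167,.0931),(.6156,.0033),(.6212,-.0876)])
P=dict(top=[(267,221),(329,212),(395,206),(463,196)],scene=[(545,345),(479,353),(405,353),(328,357)])
for n in P:
    im=camera(n).astype(int)
    for (u,v),k,h in zip(P[n],K[n],(.057,.075,.093,.111)):
        ref=im[int(v/1.5625),int(u/1.5625)]; r=blob(abs(im-ref).max(2)<22,u,v)
        print(n,np.round(r,1),"mm off",np.round((ray(n,r[0],r[1],h)-k)*1e3,1),np.round((ray(n,u,v,h)-k)*1e3,1))
print(get_obs()["grasp_force"])
```

```text
top [263.4 217.6  19.5  20.6] mm off [ 2.1 -0.9] [-2.6 -6. ]
top [327.2 207.   21.9  23.1] mm off [ 2.2 -0.8] [-4.8 -3.4]
top [395.2 203.2  24.6  25.5] mm off [ 2.2 -1.6] [-1.7 -1.4]
top [464.4 194.   26.7  27.9] mm off [2.7 0.4] [0.1 2.3]
scene [546.7 344.5  20.3  24.3] mm off [-1.7 -0.2] [-1.2 -2.5]
scene [479.8 353.1  23.1  26.3] mm off [-1.1 -0.1] [-1.3 -1.1]
scene [404.7 354.1  26.   30. ] mm off [-1.2 -0.8] [-2.6 -0.3]
scene [325.8 360.7  30.   32.9] mm off [-1.2  0.4] [-5.4  3.2]
0.0
```

The jars are within about 3 mm of the card centres, well inside the 12 mm allowed.

```bash
python3 -c "
from workcell import *
print(job_done())"
```

```text
the job is handed in; nothing more can be done
None
```

The four jars stand upright on their cards, tallest by the bowl and shortest by the shaker, each within about 3 mm of its card's centre as measured in the camera images, all released, and the job is handed in at about 30 s; no verdict was returned.

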